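Fetch the pot from behind the glaze jars

ROBOT

A 6-joint arm with a two-finger parallel gripper is mounted at the origin on the work surface. World frame = base frame: x ahead of the robot, y to its left, z up, the work surface at z = 0. Lengths are in m, angles in rad, forces in N, time in s.
With the tool pointing down it reaches from about 0.25 to 0.775 m from the base axis. Payload 4 kg.
Tool frame: the origin (TCP) lies midway between the tips of the shut fingers; the grasp point (between the pads) lies 19 mm behind it; y points along the fingers, x is the direction in which the jaws open and shut, and the axes are right-handed (so a half turn about y gives the same grasp; the last joint's range is limited). The gripper opens to 94 mm and grips with 3 to 60 N. Pads are 16 mm wide; open, the fingers measure 119 mm over their backs; the gripper's body (75 mm by 177 mm) begins 78 mm behind the grasp point.
Start: joints at [1.007, 0.087, 1.371, -0, 1.684, -0.103], TCP at [0.245, 0.493, 0.206] pointing down, gripper open.
Joint ranges: [-3.1, 3.1], [-0.76, 2.03], [0.27, 2.55], [-1.08, 4.22], [0.17, 2.65], [-2.57, 2.57]. Speed limits (rad/s): [2.79, 2.79, 3.14, 3.14, 3.14, 3.14].

INTERFACE

Orientations are given as [roll, pitch, yaw] about the fixed x, y, z axes, in that order (R = Rz(yaw) Ry(pitch) Rx(roll)).
In Python, from bench import robot, snapshot, camera_info, ticket gives the robot as it stands.
- The arm moves only by the shell command python3 -m creep 'ROWS'. ROWS is JSON, a list of rows, each an object with "slide": the shift along the tool's x, y, z in mm, a list of three; "roll": the turn about the tool's y in degrees; "grip": the closure, from 0 (fully open) to 1 (shut). In form: [{"slide": [x, y, z], "roll": roll, "grip": grip}, ...]. A call has 1 to 20 rows; each row is the pose to reach, as a shift and turn from the pose commanded when the call began, along the tool's axes at that moment; what a row does not reach only later rows make up. A row lasts 1/12 s, in which the tool goes at most 41.7 mm and 7.16 degrees, less where a joint would pass 70% of its speed; a pose out of reach is approached as far as the arm can. A call with a gripper value outside its range is refused whole. The fingers move at their own pace and stop on an object; the grip force is fixed at half the most. Time passes only in rows, so rows that repeat a pose let the fingers close. It gives the time, the measured TCP pose, the force and the opening at its end, in the units of the state.
- robot.get_obs(): the state, without advancing time (a new reading comes with each control period).
- snapshot(name): name is "scene" or "top" or "wrist"; returns the picture (384x512x3 uint8, red, green, blue); there is no depth.
- camera_info(name): a dict with "fx", "fy", "cx", "cy" (pixels), "dist" ([k1, k2, p1, p2, k3] as OpenCV has them; the pictures are not rectified), "cam_to_world" (4x4, takes a point from camera to world coordinates). Camera axes: x right, y down, z forward; pixel columns grow to the right and rows downward; lengths in m; the calibration is good to about 2 mm. A picture is of the moment at which its call begins: read the wrist's pose just before it. camera_info takes no time and is no camera call; for the wrist camera it gives the pose at the moment of the call.
- ticket.close_job(): hands the job in, once; it reports no verdict.
The state is a dict: "time": time; "joint_positions": joint angles; "qvel": joint speeds; "joint_torque": joint torques, N m; "tool_pos": TCP position; "ee_rot": TCP orientation; "wrist_force": force on the tool from outside, world axes, zero at the start; "wrist_torque": the same for the moment, N m; "width": finger opening in m.
Only numpy, scipy, OpenCV 4.12 (cv2) and the standard library are available. Lean on these libraries where they do the work, as an engineer would, in place of code of your own. Each camera call takes 0.05 s, during which the arm holds its last target.

TASK

Clear both glaze jars (blue and yellow) out of the way onto the plywood ware board, then take the terracotta pot from behind them and stand it upright on the centre of the round banding wheel. With the pot on the wheel, put each jar back in the rack just where it stood at the start. Do not drop or tip anything, and leave the cup and the bowl alone.

Things in the scene. Friction and masses are not known exactly. Their poses are not given: they have to be found in the camera images.
- blue_jar_center (a point): Blue glaze jar, blue lid: loose upright cylinder, 56 mm diameter, 120 mm tall (lid 52 mm diameter, top 16 mm), about 0.35 kg. The point is its centre, 60 mm above its underside; z up. It stands at the front of the rack, left or right of the pot. A gripper of short reach should take it 25 to 30 mm above the point, as its top is 60 mm above it.
- yellow_jar_center (a point): Yellow glaze jar with a yellow lid: same shape, size and mass as the blue one. The point is its centre, 60 mm above its underside; z up. It stands at the front of the rack on the other side; the two jars' axes are about 120 mm apart.
- pot_center (a point): Terracotta pot, loose, about 0.2 kg, open on top: straight, 62 mm diameter, 65 mm tall, wall 4 mm. The point is its centre on the axis, 32.5 mm above its underside; z up. It stands amid the rack's back row, 60 mm behind the gap between the taller jars, which hinder the gripper, and about 11 mm from the back wall: take it with the fingers on its left and right (along the rack's y).
- rack: Wooden rack, fixed: floor 180 mm (x) by 300 mm (y), its top 15 mm above the origin; along its far (+x) edge a back wall 12 mm thick, top 70 mm above the origin; end boards 10 mm thick, top 40 mm above the origin, at y = +-145 mm. Origin: centre of its underside on the table; x towards the back wall (away from the robot), y along the row to the left.
- board: Plywood ware board, fixed, the side area for the jars: 240 mm (x) by 150 mm (y), 18 mm thick, a dark line along each long edge. Origin: centre of its underside; its top is 18 mm above it. Both jars fit one behind the other along its x (say 55 mm either side of the centre). It lies left or right of the rack, the wheel on the other side.
- wheel: Banding wheel (turntable), fixed, does not turn: round aluminium head of 180 mm diameter with dark rings about its centre, on a grey foot. Origin: centre of its underside on the table; the head's flat top is 60 mm above it.
- cup: Bystander: white ceramic cup, loose, 58 mm diameter, 55 mm tall, in the rack's back row, about 100 mm beside the pot. Origin: centre of its underside. Leave it alone.
- bowl: Bystander: small green glass bowl, loose, 62 mm diameter, 40 mm tall, in the rack's back row, about 100 mm from the pot on its other side. Origin: centre of its underside. Leave it alone.
Mind the look-alikes: they are no part of the job. Leave any purple look-alike of the part that bears pot_center alone. What is meant by the part that bears blue_jar_center is not pink, and is the larger of those in its own colour.

How it is judged:
On the way, in this order (a step that is already met when the one before it is completed fails the run):
1. both jars stand upright and released on the ware board, the pot still in its place (within 20 mm) (x of blue_jar_center in the frame of board between -0.105 and 0.105 m and y of blue_jar_center in the frame of board between -0.06 and 0.06 m and z of blue_jar_center in the frame of board between 0.073 and 0.083 m and angle between each of blue_jar_center, yellow_jar_center's own z axis and vertical below 0.12 rad and x of yellow_jar_center in the frame of board between -0.105 and 0.105 m and y of yellow_jar_center in the frame of board between -0.06 and 0.06 m and z of yellow_jar_center in the frame of board between 0.073 and 0.083 m and contact force between each of blue_jar, yellow_jar and the fingers below 0.05 N and distance of pot_center from where it was at the start of the episode below 0.02 m), for 0.2 s.
2. the pot stands upright and released on the wheel, within 15 mm of its centre, while both jars are still on the ware board (horizontal distance between pot_center and wheel below 0.015 m and z of pot_center in the frame of wheel between 0.088 and 0.0985 m and angle between each of pot_center, blue_jar_center, yellow_jar_center's own z axis and vertical below 0.12 rad and contact force between pot and the fingers below 0.05 N and linear speed of pot below 0.02 m/s and x of blue_jar_center in the frame of board between -0.105 and 0.105 m and y of blue_jar_center in the frame of board between -0.06 and 0.06 m and z of blue_jar_center in the frame of board between 0.073 and 0.083 m and x of yellow_jar_center in the frame of board between -0.105 and 0.105 m and y of yellow_jar_center in the frame of board between -0.06 and 0.06 m and z of yellow_jar_center in the frame of board between 0.073 and 0.083 m), for 0.2 s.
At the end, for the whole second after the job is handed in: The pot stands upright and still on the wheel, its axis within 15 mm of the wheel's centre; each jar stands upright, released and still within 15 mm of where it stood at the start; cup and bowl are within 20 mm of where they were (horizontal distance between pot_center and wheel below 0.015 m and z of pot_center in the frame of wheel between 0.088 and 0.0985 m and angle between each of pot_center, blue_jar_center, yellow_jar_center's own z axis and vertical below 0.12 rad and contact force between each of pot, blue_jar, yellow_jar and the fingers below 0.05 N and linear speed of each of pot, blue_jar, yellow_jar below 0.02 m/s and distance of each of blue_jar_center, yellow_jar_center from where it was at the start of the episode below 0.015 m and distance of each of cup, bowl from where it was at the start of the episode below 0.02 m); the robot touches nothing.
It fails at once if a jar or the pot is tipped (by more than about 35 degrees) (angle between any of blue_jar_center, yellow_jar_center, pot_center's own z axis and vertical above 0.6 rad).
It fails at once if a jar or the pot is dropped (falls freely by more than about 12 mm) ((contact force between blue_jar and anything else below 0.01 N and linear speed of blue_jar above 0.5 m/s) or (contact force between yellow_jar and anything else below 0.01 N and linear speed of yellow_jar above 0.5 m/s) or (contact force between pot and anything else below 0.01 N and linear speed of pot above 0.5 m/s)).
It fails at once if the cup or the bowl is shoved by more than 20 mm (distance of any of cup, bowl from where it was at the start of the episode above 0.02 m).
It also fails if it takes over 109 s, if anything falls off the work surface, if the arm or the gripper's body presses on something with over 40 N, if the wrist force passes 120 N, or if a joint passes its speed limit or range.

## Working session

There is one attempt and no reset: what is moved stays moved. The work goes in short steps, Python scripts to look and compute and a shell command to move; the robot and the scene stay as the last step left them, time stands still between calls to the robot, and variables do not carry over. Pictures are saved under pics/ and viewed, and the job is handed in when it is done.

```bash
ls; mkdir -p pics; python3 - <<'E'
from bench import robot,snapshot,camera_info
import cv2,numpy as np
o=robot.get_obs();print(o)
for n in ["top","scene"]:
    im=snapshot(n);cv2.imwrite(f"pics/{n}0.png",im[:,:,::-1])
    print(n,camera_info(n))
E
```

```text
pics
{'time': 0.0, 'joint_positions': array([ 1.00691983e+00,  8.79584014e-02,  1.37223169e+00, -2.47804943e-05,
        1.68361448e+00, -1.03099018e-01]), 'qvel': array([-0.00185218, -0.00213697,  0.00246887, -0.00138315,  0.00057609,
       -0.00110181]), 'joint_torque': array([ 4.98310910e-04, -3.40185070e+01, -3.02429295e+01,  7.19414139e-02,
        3.30193865e-02, -1.64116464e-04]), 'tool_pos': array([0.24427057, 0.49216606, 0.20431378]), 'ee_rot': array([-1.57059318,  0.00220271,  1.11001631]), 'wrist_force': array([-0.05766244,  0.36060994,  0.02178567]), 'wrist_torque': array([ 0.0058782 , -0.02449571,  0.02310614]), 'width': 0.09399908409577662}
top {'fx': 495.5420161323646, 'fy': 495.5420161323646, 'cx': 261.4842886009429, 'cy': 192.80257794718904, 'dist': array([-0.0847855,  0.       ,  0.       ,  0.       ,  0.       ]), 'cam_to_world': array([[ 0.01745722, -0.99728697,  0.07151191,  0.5033589 ],
       [-0.99980969, -0.01803475, -0.00743824,  0.01852532],
       [ 0.00870776, -0.07136845, -0.99741201,  1.37260686],
       [ 0.        ,  0.        ,  0.        ,  1.        ]])}
scene {'fx': 399.91439273896714, 'fy': 399.91439273896714, 'cx': 259.5147640462792, 'cy': 179.3161765929496, 'dist': array([-0.06267035,  0.        ,  0.        ,  0.        ,  0.        ]), 'cam_to_world': array([[-0.5549215 ,  0.46518519, -0.68968462,  1.28638956],
       [ 0.8317517 ,  0.29445005, -0.4706254 ,  0.45962965],
       [-0.0158503 , -0.83480651, -0.55031524,  0.63394378],
       [ 0.        ,  0.        ,  0.        ,  1.        ]])}
```

View pics/top0.png

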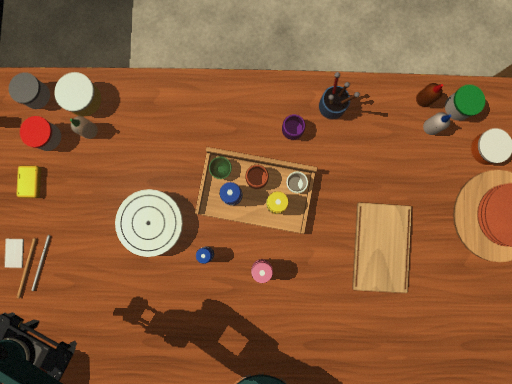

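View pics/scene0.png

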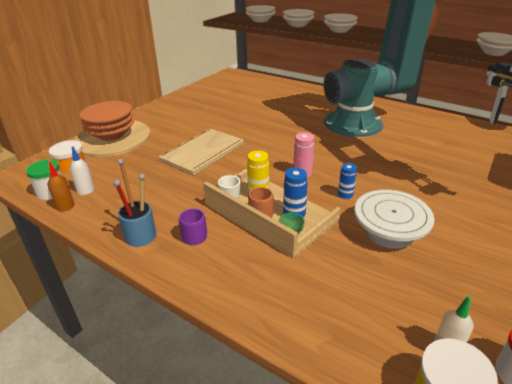

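Top view: the blue jar in the rack is at (231,193), with a smaller blue look-alike at (204,255) and a pink one at (262,272). The yellow jar is at (278,203). The terracotta pot is at (257,176), with a purple look-alike at (293,126). Cup (298,182), bowl (221,168), wheel (149,223), board (382,247). I choose the blue jar in the rack and the terracotta pot, and check them in a close crop.

```bash
cat > h.py <<'E'
import cv2,numpy as np
from bench import robot,snapshot,camera_info
def ray(ci,uv):
    K=np.array([[ci['fx'],0,ci['cx']],[0,ci['fy'],ci['cy']],[0,0,1]])
    n=cv2.undistortPoints(np.array(uv,float).reshape(-1,1,2),K,np.array(ci['dist']))[:,0]
    T=ci['cam_to_world'];d=np.c_[n,np.ones(len(n))]@T[:3,:3].T
    return T[:3,3],d
def atz(ci,uv,z):
    o,d=ray(ci,uv);return o+d*((z-o[2])/d[:,2])[:,None]
def proj(ci,P):
    K=np.array([[ci['fx'],0,ci['cx']],[0,ci['fy'],ci['cy']],[0,0,1]])
    W=np.linalg.inv(ci['cam_to_world'])
    return cv2.projectPoints(np.array(P,float).reshape(-1,1,3),cv2.Rodrigues(W[:3,:3])[0],W[:3,3],K,np.array(ci['dist']))[0][:,0]
E
python3 - <<'E'
import cv2
im=cv2.imread('pics/top0.png')
cv2.imwrite('pics/c1.png',cv2.resize(im[140:290,190:330],None,fx=5,fy=4*1.25/1,interpolation=cv2.INTER_CUBIC)[:600])
cv2.imwrite('pics/c1.png',cv2.resize(im[140:260,190:330],None,fx=5,fy=5,interpolation=cv2.INTER_CUBIC))
cv2.imwrite('pics/c2.png',cv2.resize(im[195:300,345:425],None,fx=5,fy=5,interpolation=cv2.INTER_CUBIC))
E
```

```text
(no output)
```

View pics/c1.png

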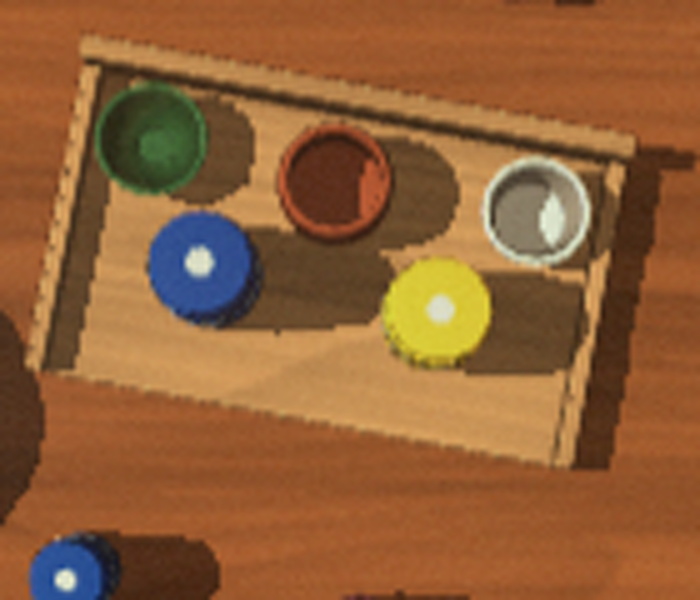

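View pics/c2.png

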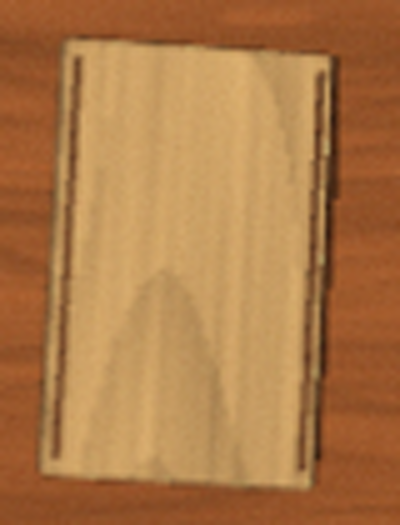

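```bash
python3 - <<'E'
from h import *
ci=camera_info('top')
f=lambda p,o:[(p[0]+.5)/5-.5+o[0],(p[1]+.5)/5-.5+o[1]]
A=(190,140);B=(345,195)
im=cv2.imread('pics/top0.png')
def show(n,uv,z): 
    r=atz(ci,uv,z);print(n,np.round(r,4).tolist());return r
b=show('blue',[f((200,262),A)],.135);y=show('yel',[f((440,309),A)],.135)
print('sep',np.linalg.norm(b-y))
p=show('pot rim',[f((335,183),A)],.08)
c=show('cup rim',[f((537,211),A)],.07);g=show('bowl',[f((152,139),A)],.055)
w=show('wallL/R',[f((82,38),A),f((636,137),A)],.07);e=show('endfront',[f((33,372),A),f((572,467),A)],.04)
d=w[0]-w[1];print('rack yaw',np.degrees(np.arctan2(-d[0],d[1])),np.linalg.norm(d))
d=e[0]-e[1];print('rack yaw',np.degrees(np.arctan2(-d[0],d[1])),np.linalg.norm(d))
d=b[0]-y[0];print('jars yaw',np.degrees(np.arctan2(-d[0],d[1])))
m=(b+y)/2;print('pot-mid',p-m, 'rack ctr',(w.mean(0)+e.mean(0))/2)
bd=show('board',[f(q,B) for q in [(65,38),(332,57),(312,488),(40,475)]],.018)
print('ctr',bd.mean(0));d=(bd[0]+bd[1]-bd[2]-bd[3])/2;print('yaw',np.degrees(np.arctan2(d[1],d[0])),np.linalg.norm(d), np.linalg.norm(bd[0]-bd[1]))
# colour blob of wheel
hsv=cv2.cvtColor(im,cv2.COLOR_BGR2HSV)
m=((hsv[...,1]<60)&(hsv[...,2]>120)).astype(np.uint8);m[:, :110]=0;m[:,190:]=0;m[:180]=0;m[265:]=0
cs=max(cv2.findContours(m,0,1)[0],key=cv2.contourArea);el=cv2.fitEllipse(cs);print(el);show('wheel',[el[0]],.06)
cs2=cs[:,0].astype(float);P=atz(ci,cs2,.06);print('wheel r',np.linalg.norm((P-atz(ci,[el[0]],.06))[:,:2],axis=1).mean())
for nm,lo,hi in [('blue',(105,120,60),(125,255,255)),('yel',(22,150,150),(34,255,255))]:
    m=cv2.inRange(hsv,lo,hi);m[:,:205]=0;m[:,300:]=0;m[:160]=0;m[230:]=0
    q=max(cv2.findContours(m,0,1)[0],key=cv2.contourArea);print(nm,cv2.minEnclosingCircle(q),cv2.contourArea(q))
cv2.imwrite('pics/c3.png',cv2.resize(im[183:263,109:189],None,fx=6,fy=6))
print(camera_info('wrist')['cam_to_world'])
E
```

```text
blue [[0.5927, 0.0892, 0.135]]
yel [[0.5713, -0.0314, 0.135]]
sep 0.1224305563894051
pot rim [[0.6394, 0.0225, 0.08]]
cup rim [[0.6276, -0.0845, 0.07]]
bowl [[0.664, 0.1209, 0.055]]
wallL/R [[0.7155, 0.1582, 0.07], [0.668, -0.1366, 0.07]]
endfront [[0.5386, 0.1831, 0.04], [0.4927, -0.1075, 0.04]]
rack yaw -9.147263904903612 0.2986610941034313
rack yaw -8.963824738198388 0.2942008344866141
jars yaw -10.068033790362517
pot-mid [[ 0.05747195 -0.00642752 -0.055     ]] rack ctr [0.60369365 0.02431263 0.055     ]
board [[0.5794, -0.2564, 0.018], [0.5714, -0.4055, 0.018], [0.3348, -0.3948, 0.018], [0.3407, -0.2443, 0.018]]
ctr [ 0.45656262 -0.32524621  0.018     ]
yaw -2.7414424248301863 0.23788014191307874 0.14935451249018766
((148.28469848632812, 222.6142578125), (65.66302490234375, 66.56266784667969), 36.961917877197266)
wheel [[0.5128, 0.3075, 0.06]]
wheel r 0.08793105964292469
blue ((229.45237731933594, 192.6904754638672), 10.319544792175293) 291.0
yel ((276.6041564941406, 202.2083282470703), 11.215428352355957) 330.0
[[ 0.44580223  0.87013034  0.21007989  0.18289109]
 [ 0.89512974 -0.43288678 -0.10654474  0.5224718 ]
 [-0.001767    0.23554664 -0.97186144  0.38341889]
 [ 0.          0.          0.          1.        ]]
```

View pics/c3.png

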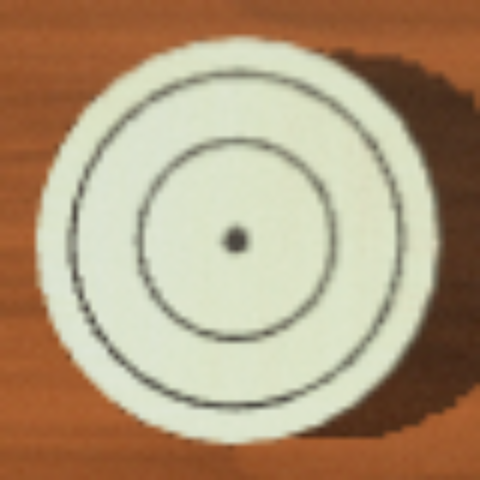

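The crop confirms the choice: large blue jar at (230,192), yellow jar at (278,202) and terracotta pot at (256.5,176) between the green bowl and the white cup. The measured sizes agree: jar separation 122 mm, board 238x149 mm, wheel radius 88 mm (true 90). The board is on the right and the wheel on the left. I'll take the yellow jar first.

```bash
cat > go.py <<'E'
import sys
from h import *
from scipy.spatial.transform import Rotation as Ro
def plan(x,y,z,yaw=80.9):
    o=robot.get_obs();R=Ro.from_euler('xyz',o['ee_rot']).as_matrix()
    d=np.array([x,y,z])-o['tool_pos']
    cy=np.degrees(np.arctan2(R[1,0],R[0,0]))
    print('t',round(o['time'],2),'tcp',np.round(o['tool_pos'],4),'yaw',round(cy,2),'w',round(o['width'],4),'F',np.round(o['wrist_force'],1))
    print('slide',np.round(1000*R.T@d,1),'roll',round(-(yaw-cy),2))
if __name__=='__main__': plan(*map(float,sys.argv[1:]))
E
python3 go.py .5713 -.0314 .2
```

```text
t 0.1 tcp [0.2443 0.4922 0.2044] yaw 63.6 w 0.0938 F [-0.5 -0.2  0.2]
slide [-323.6    4.9 -525.7] roll -17.3
```

```bash
python3 -m creep '[{"slide":[-20,0,-30],"roll":-3,"grip":0},{"slide":[-40,0,-65],"roll":-6,"grip":0},{"slide":[-60,0,-97],"roll":-9,"grip":0},{"slide":[-80,0,-130],"roll":-12,"grip":0},{"slide":[-100,0,-162],"roll":-15,"grip":0},{"slide":[-120,0,-195],"roll":-17.3,"grip":0},{"slide":[-140,0,-227],"roll":-17.3,"grip":0},{"slide":[-160,0,-260],"roll":-17.3,"grip":0},{"slide":[-180,0,-292],"roll":-17.3,"grip":0},{"slide":[-200,0,-325],"roll":-17.3,"grip":0},{"slide":[-220,0,-357],"roll":-17.3,"grip":0},{"slide":[-240,0,-390],"roll":-17.3,"grip":0},{"slide":[-260,0,-422],"roll":-17.3,"grip":0},{"slide":[-280,0,-455],"roll":-17.3,"grip":0},{"slide":[-300,0,-487],"roll":-17.3,"grip":0},{"slide":[-315,3,-512],"roll":-17.3,"grip":0},{"slide":[-324,5,-526],"roll":-17.3,"grip":0},{"slide":[-324,5,-526],"roll":-17.3,"grip":0},{"slide":[-324,5,-526],"roll":-17.3,"grip":0}]'
python3 - <<'E'
from h import *
ci=camera_info('wrist');np.save('w1.npy',ci['cam_to_world']);im=snapshot('wrist');cv2.imwrite('pics/w1.png',im[:,:,::-1])
print(ci)
for P in [(.5713,-.0314,.135),(.5927,.0892,.135),(.6394,.0225,.08)]: print(proj(ci,[P]))
E
python3 go.py .5713 -.0314 .085
```

```text
time: 1.68
tool_pos: [0.5712, -0.0313, 0.1995]
ee_rot: [-1.568, -0.001, 1.411]
wrist_force: [-0.3, 0.3, -0.6]
width: 0.0937
{'fx': 287.6864946050789, 'fy': 287.6864946050789, 'cx': 260.34260968941, 'cy': 188.67258253823206, 'dist': array([-0.02597428,  0.        ,  0.        ,  0.        ,  0.        ]), 'cam_to_world': array([[ 0.16040127,  0.95977754,  0.23043115,  0.50375894],
       [ 0.98705137, -0.15620955, -0.03644417, -0.02099905],
       [ 0.00101725,  0.23329307, -0.97240594,  0.37861662],
       [ 0.        ,  0.        ,  0.        ,  1.        ]])}
[[260.70622807 199.61250478]]
[[398.9046194  201.44137123]]
[[318.11790143 236.8792806 ]]
t 1.73 tcp [ 0.571  -0.0305  0.2   ] yaw 80.93 w 0.0941 F [0.2 0.1 0.4]
slide [ -1.  115.   -0.6] roll 0.03
```

View pics/w1.png

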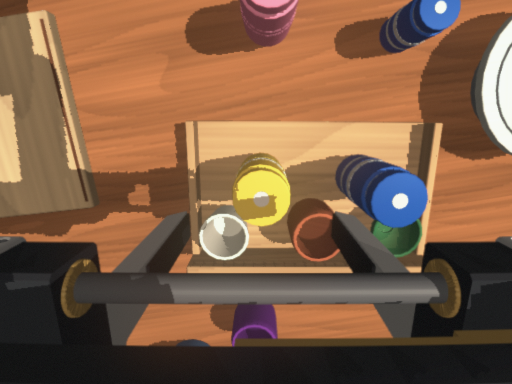

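The wrist view puts the yellow lid dot at (261,200), the blue at (400,201) and the pot rim at about (318,235). All are within 1–3 px of what the top view predicts. Now descend on yellow and grip.

```bash
python3 -m creep '[{"slide":[-1,15,0],"roll":0,"grip":0},{"slide":[-1,35,0],"roll":0,"grip":0},{"slide":[-1,55,0],"roll":0,"grip":0},{"slide":[-1,75,0],"roll":0,"grip":0},{"slide":[-1,95,0],"roll":0,"grip":0},{"slide":[-1,108,0],"roll":0,"grip":0},{"slide":[-1,115,0],"roll":0,"grip":0},{"slide":[-1,115,0],"roll":0,"grip":0},{"slide":[-1,115,0],"roll":0,"grip":0}]' && python3 go.py .5713 -.0314 .085; python3 -m creep '[{"slide":[0,0,0],"roll":0,"grip":0.2},{"slide":[0,0,0],"roll":0,"grip":0.3},{"slide":[0,0,0],"roll":0,"grip":0.4},{"slide":[0,0,0],"roll":0,"grip":0.6},{"slide":[0,0,0],"roll":0,"grip":1},{"slide":[0,0,0],"roll":0,"grip":1},{"slide":[0,0,0],"roll":0,"grip":1},{"slide":[0,0,0],"roll":0,"grip":1},{"slide":[0,0,0],"roll":0,"grip":1}]'; python3 go.py .5713 -.0314 .085
```

```text
time: 2.48
tool_pos: [0.5714, -0.0313, 0.0862]
ee_rot: [-1.571, -0.0, 1.414]
wrist_force: [-0.1, 0.1, -0.3]
width: 0.0937
t 2.48 tcp [ 0.5714 -0.0313  0.0862] yaw 80.99 w 0.0937 F [-0.1  0.1 -0.3]
slide [-0.1  1.2  0.1] roll 0.09
time: 3.23
tool_pos: [0.5718, -0.0319, 0.0858]
ee_rot: [-1.571, -0.001, 1.412]
wrist_force: [-0.2, 2.1, 1.7]
width: 0.0554
t 3.23 tcp [ 0.5718 -0.0319  0.0858] yaw 80.91 w 0.0554 F [-0.2  2.1  1.7]
slide [0.4 0.8 0.5] roll 0.01
```

```bash
python3 -m creep '[{"slide":[0,-8,0],"roll":0,"grip":1},{"slide":[0,-20,0],"roll":0,"grip":1},{"slide":[0,-40,0],"roll":0,"grip":1},{"slide":[0,-60,0],"roll":0,"grip":1},{"slide":[0,-80,0],"roll":0,"grip":1},{"slide":[0,-98,0],"roll":0,"grip":1},{"slide":[0,-110,0],"roll":0,"grip":1},{"slide":[0,-114,0],"roll":0,"grip":1},{"slide":[0,-114,0],"roll":0,"grip":1}]'; python3 go.py .4016 -.3226 .2
```

```text
time: 3.98
tool_pos: [0.5719, -0.0327, 0.2007]
ee_rot: [-1.573, 0.0, 1.412]
wrist_force: [0.2, -0.2, -4.3]
width: 0.0552
t 3.98 tcp [ 0.5719 -0.0327  0.2007] yaw 80.88 w 0.0552 F [ 0.2 -0.2 -4.3]
slide [-313.2    0.5  122.3] roll -0.02
```

```bash
python3 -m creep '[{"slide":[-8,0,3],"roll":0,"grip":1},{"slide":[-24,0,9],"roll":0,"grip":1},{"slide":[-48,0,18],"roll":0,"grip":1},{"slide":[-72,0,28],"roll":0,"grip":1},{"slide":[-96,0,37],"roll":0,"grip":1},{"slide":[-120,0,47],"roll":0,"grip":1},{"slide":[-144,0,56],"roll":0,"grip":1},{"slide":[-168,0,66],"roll":0,"grip":1},{"slide":[-192,0,75],"roll":0,"grip":1},{"slide":[-216,0,84],"roll":0,"grip":1},{"slide":[-240,0,94],"roll":0,"grip":1},{"slide":[-264,0,103],"roll":0,"grip":1},{"slide":[-288,0,112],"roll":0,"grip":1},{"slide":[-305,0,119],"roll":0,"grip":1},{"slide":[-313,0,122],"roll":0,"grip":1},{"slide":[-313,0,122],"roll":0,"grip":1},{"slide":[-313,0,122],"roll":0,"grip":1}]'; python3 go.py .4016 -.3226 .0895
```

```text
time: 5.4
tool_pos: [0.4011, -0.3216, 0.1983]
ee_rot: [-1.569, -0.002, 1.411]
wrist_force: [-0.8, 1.0, -4.9]
width: 0.0559
t 5.4 tcp [ 0.4011 -0.3216  0.1983] yaw 80.85 w 0.0559 F [-0.8  1.  -4.9]
slide [ -1.1 108.8  -0.8] roll -0.05
```

```bash
python3 -m creep '[{"slide":[-1,15,0],"roll":0,"grip":1},{"slide":[-1,35,0],"roll":0,"grip":1},{"slide":[-1,55,0],"roll":0,"grip":1},{"slide":[-1,75,0],"roll":0,"grip":1},{"slide":[-1,90,0],"roll":0,"grip":1},{"slide":[-1,98,0],"roll":0,"grip":1},{"slide":[-1,102,0],"roll":0,"grip":1},{"slide":[-1,104,0],"roll":0,"grip":1},{"slide":[-1,106,0],"roll":0,"grip":1},{"slide":[-1,106,0],"roll":0,"grip":1},{"slide":[-1,106,0],"roll":0,"grip":1}]'; python3 go.py .4016 -.3226 .0895
```

```text
time: 6.32
tool_pos: [0.4019, -0.3236, 0.0945]
ee_rot: [-1.572, 0.001, 1.412]
wrist_force: [0.3, -0.3, -4.2]
width: 0.0553
t 6.32 tcp [ 0.4019 -0.3236  0.0945] yaw 80.9 w 0.0553 F [ 0.3 -0.3 -4.2]
slide [0.9 5.  0.5] roll 0.0
```

```bash
python3 -m creep '[{"slide":[0,1,0],"roll":0,"grip":1},{"slide":[0,2,0],"roll":0,"grip":1},{"slide":[0,3,0],"roll":0,"grip":1},{"slide":[0,3.5,0],"roll":0,"grip":1},{"slide":[0,3.5,0],"roll":0,"grip":1}]';python3 -m creep '[{"slide":[0,0.5,0],"roll":0,"grip":1},{"slide":[0,1,0],"roll":0,"grip":1},{"slide":[0,1,0],"roll":0,"grip":1}]'
```

```text
time: 6.73
tool_pos: [0.4012, -0.3231, 0.0898]
ee_rot: [-1.571, -0.0, 1.412]
wrist_force: [0.7, 0.5, -4.1]
width: 0.0556
time: 6.98
tool_pos: [0.4013, -0.3232, 0.0888]
ee_rot: [-1.571, -0.0, 1.412]
wrist_force: [-0.8, 0.4, -4.4]
width: 0.0555
```

```bash
python3 -m creep '[{"slide":[0,0.5,0],"roll":0,"grip":1},{"slide":[0,1,0],"roll":0,"grip":1},{"slide":[0,1,0],"roll":0,"grip":1}]';python3 -m creep '[{"slide":[0,0.5,0],"roll":0,"grip":1},{"slide":[0,1,0],"roll":0,"grip":1},{"slide":[0,1,0],"roll":0,"grip":1}]'
```

```text
time: 7.23
tool_pos: [0.4015, -0.3232, 0.0888]
ee_rot: [-1.571, 0.0, 1.412]
wrist_force: [-0.2, 1.8, 0.8]
width: 0.0555
time: 7.48
tool_pos: [0.4017, -0.3232, 0.0887]
ee_rot: [-1.572, 0.0, 1.412]
wrist_force: [-2.7, 2.4, 4.7]
width: 0.0555
```

Contact: the force went from -4.3 to +4.7 N. Release and lift.

```bash
python3 -m creep '[{"slide":[0,-1,0],"roll":0,"grip":0.4},{"slide":[0,-1,0],"roll":0,"grip":0.3},{"slide":[0,-1,0],"roll":0,"grip":0.2},{"slide":[0,-1,0],"roll":0,"grip":0},{"slide":[0,-1,0],"roll":0,"grip":0},{"slide":[0,-1,0],"roll":0,"grip":0}]';python3 -m creep '[{"slide":[0,-15,0],"roll":0,"grip":0},{"slide":[0,-35,0],"roll":0,"grip":0},{"slide":[0,-60,0],"roll":0,"grip":0},{"slide":[0,-85,0],"roll":0,"grip":0},{"slide":[0,-105,0],"roll":0,"grip":0},{"slide":[0,-112,0],"roll":0,"grip":0},{"slide":[0,-112,0],"roll":0,"grip":0}]';python3 go.py .5927 .0892 .2
```

```text
time: 7.98
tool_pos: [0.4014, -0.3234, 0.0878]
ee_rot: [-1.571, 0.0, 1.412]
wrist_force: [0.1, -0.7, -0.4]
width: 0.0862
time: 8.57
tool_pos: [0.4023, -0.3241, 0.2023]
ee_rot: [-1.575, 0.003, 1.412]
wrist_force: [-0.4, -0.3, -0.3]
width: 0.0939
t 8.57 tcp [ 0.4023 -0.3241  0.2023] yaw 80.9 w 0.0939 F [-0.4 -0.3 -0.3]
slide [ 438.3    1.5 -122.6] roll -0.0
```

```bash
python3 -m creep '[{"slide":[12,0,-3],"roll":0,"grip":0},{"slide":[36,0,-10],"roll":0,"grip":0},{"slide":[66,0,-18],"roll":0,"grip":0},{"slide":[98,0,-27],"roll":0,"grip":0},{"slide":[130,0,-36],"roll":0,"grip":0},{"slide":[162,0,-45],"roll":0,"grip":0},{"slide":[194,0,-54],"roll":0,"grip":0},{"slide":[226,0,-63],"roll":0,"grip":0},{"slide":[258,0,-72],"roll":0,"grip":0},{"slide":[290,0,-81],"roll":0,"grip":0},{"slide":[322,0,-90],"roll":0,"grip":0},{"slide":[354,0,-99],"roll":0,"grip":0},{"slide":[386,0,-108],"roll":0,"grip":0},{"slide":[414,0,-116],"roll":0,"grip":0},{"slide":[430,0,-120],"roll":0,"grip":0},{"slide":[438,1,-122],"roll":0,"grip":0},{"slide":[438,1,-122],"roll":0,"grip":0},{"slide":[438,1,-122],"roll":0,"grip":0}]'; python3 go.py .5927 .0892 .085
```

```text
time: 10.07
tool_pos: [0.5901, 0.09, 0.1973]
ee_rot: [-1.568, 0.001, 1.413]
wrist_force: [-0.2, 1.2, 0.3]
width: 0.0939
t 10.07 tcp [0.5901 0.09   0.1973] yaw 80.93 w 0.0939 F [-0.2  1.2  0.3]
slide [ -0.3 112.3  -3. ] roll 0.03
```

```bash
python3 -m creep '[{"slide":[0,15,-1],"roll":0,"grip":0},{"slide":[0,35,-2],"roll":0,"grip":0},{"slide":[0,55,-2],"roll":0,"grip":0},{"slide":[0,75,-2],"roll":0,"grip":0},{"slide":[0,95,-2],"roll":0,"grip":0},{"slide":[0,107,-2],"roll":0,"grip":0},{"slide":[0,112,-2],"roll":0,"grip":0},{"slide":[0,112,-2],"roll":0,"grip":0},{"slide":[0,112,-2],"roll":0,"grip":0}]'; python3 go.py .5927 .0892 .085
```

```text
time: 10.82
tool_pos: [0.5934, 0.0892, 0.0878]
ee_rot: [-1.572, -0.0, 1.411]
wrist_force: [0.2, 0.3, 0.5]
width: 0.0939
t 10.82 tcp [0.5934 0.0892 0.0878] yaw 80.85 w 0.0939 F [0.2 0.3 0.5]
slide [-0.1  2.8  0.7] roll -0.05
```

```bash
python3 -m creep '[{"slide":[0,1,0],"roll":0,"grip":0.2},{"slide":[0,2,0],"roll":0,"grip":0.3},{"slide":[0,2,0],"roll":0,"grip":0.4},{"slide":[0,2,0],"roll":0,"grip":0.6},{"slide":[0,2,0],"roll":0,"grip":1},{"slide":[0,2,0],"roll":0,"grip":1},{"slide":[0,2,0],"roll":0,"grip":1},{"slide":[0,2,0],"roll":0,"grip":1},{"slide":[0,2,0],"roll":0,"grip":1}]'; python3 go.py .5927 .0892 .085
python3 -m creep '[{"slide":[0,-8,0],"roll":0,"grip":1},{"slide":[0,-20,0],"roll":0,"grip":1},{"slide":[0,-40,0],"roll":0,"grip":1},{"slide":[0,-60,0],"roll":0,"grip":1},{"slide":[0,-80,0],"roll":0,"grip":1},{"slide":[0,-100,0],"roll":0,"grip":1},{"slide":[0,-118,0],"roll":0,"grip":1},{"slide":[0,-126,0],"roll":0,"grip":1},{"slide":[0,-126,0],"roll":0,"grip":1}]'; python3 go.py .5115 -.3278 .21
```

```text
time: 11.57
tool_pos: [0.5932, 0.0899, 0.0852]
ee_rot: [-1.571, -0.0, 1.412]
wrist_force: [-0.5, 0.4, 0.6]
width: 0.0556
t 11.57 tcp [0.5932 0.0899 0.0852] yaw 80.91 w 0.0556 F [-0.5  0.4  0.6]
slide [-0.8  0.2  0.4] roll 0.01
time: 12.32
tool_pos: [0.5942, 0.0897, 0.2141]
ee_rot: [-1.576, -0.001, 1.412]
wrist_force: [0.2, 0.6, -4.7]
width: 0.0556
t 12.32 tcp [0.5942 0.0897 0.2141] yaw 80.89 w 0.0556 F [ 0.2  0.6 -4.7]
slide [-425.3    3.6   15.6] roll -0.01
```

```bash
python3 -m creep '[{"slide":[-8,0,0],"roll":0,"grip":1},{"slide":[-24,0,1],"roll":0,"grip":1},{"slide":[-50,0,2],"roll":0,"grip":1},{"slide":[-77,0,3],"roll":0,"grip":1},{"slide":[-104,0,4],"roll":0,"grip":1},{"slide":[-131,0,5],"roll":0,"grip":1},{"slide":[-158,0,6],"roll":0,"grip":1},{"slide":[-185,0,7],"roll":0,"grip":1},{"slide":[-212,0,8],"roll":0,"grip":1},{"slide":[-239,0,9],"roll":0,"grip":1},{"slide":[-266,0,10],"roll":0,"grip":1},{"slide":[-293,0,11],"roll":0,"grip":1},{"slide":[-320,0,12],"roll":0,"grip":1},{"slide":[-347,0,13],"roll":0,"grip":1},{"slide":[-374,0,14],"roll":0,"grip":1},{"slide":[-400,0,15],"roll":0,"grip":1},{"slide":[-417,0,15],"roll":0,"grip":1},{"slide":[-425,0,16],"roll":0,"grip":1},{"slide":[-425,0,16],"roll":0,"grip":1},{"slide":[-425,0,16],"roll":0,"grip":1}]'; python3 go.py .5115 -.3278 .0895
```

```text
time: 13.98
tool_pos: [0.5094, -0.3268, 0.2095]
ee_rot: [-1.568, -0.002, 1.411]
wrist_force: [0.1, 0.9, -4.0]
width: 0.0553
t 13.98 tcp [ 0.5094 -0.3268  0.2095] yaw 80.87 w 0.0553 F [ 0.1  0.9 -4. ]
slide [ -1.  120.   -2.5] roll -0.03
```

```bash
python3 -m creep '[{"slide":[-1,15,0],"roll":0,"grip":1},{"slide":[-1,35,-1],"roll":0,"grip":1},{"slide":[-1,55,-1],"roll":0,"grip":1},{"slide":[-1,75,-1],"roll":0,"grip":1},{"slide":[-1,95,-1],"roll":0,"grip":1},{"slide":[-1,106,-1],"roll":0,"grip":1},{"slide":[-1,112,-1],"roll":0,"grip":1},{"slide":[-1,115,-1],"roll":0,"grip":1},{"slide":[-1,117,-1],"roll":0,"grip":1},{"slide":[-1,118,-1],"roll":0,"grip":1},{"slide":[-1,118,-1],"roll":0,"grip":1}]'; python3 go.py .5115 -.3278 .088
```

```text
time: 14.9
tool_pos: [0.5115, -0.3289, 0.0941]
ee_rot: [-1.573, 0.001, 1.412]
wrist_force: [0.4, -1.1, -4.6]
width: 0.0557
t 14.9 tcp [ 0.5115 -0.3289  0.0941] yaw 80.91 w 0.0557 F [ 0.4 -1.1 -4.6]
slide [1.1 6.1 0.2] roll 0.01
```

```bash
python3 -m creep '[{"slide":[0,1,0],"roll":0,"grip":1},{"slide":[0,2,0],"roll":0,"grip":1},{"slide":[0,3,0],"roll":0,"grip":1},{"slide":[0,4,0],"roll":0,"grip":1},{"slide":[0,4,0],"roll":0,"grip":1}]';python3 -m creep '[{"slide":[0,0.5,0],"roll":0,"grip":1},{"slide":[0,1,0],"roll":0,"grip":1},{"slide":[0,1,0],"roll":0,"grip":1}]';python3 -m creep '[{"slide":[0,0.5,0],"roll":0,"grip":1},{"slide":[0,1,0],"roll":0,"grip":1},{"slide":[0,1,0],"roll":0,"grip":1}]'
```

```text
time: 15.32
tool_pos: [0.5107, -0.3285, 0.0887]
ee_rot: [-1.57, -0.0, 1.412]
wrist_force: [-0.6, 0.6, -3.9]
width: 0.0557
time: 15.57
tool_pos: [0.5109, -0.3286, 0.0882]
ee_rot: [-1.571, 0.0, 1.412]
wrist_force: [-0.3, 0.2, -3.9]
width: 0.0556
time: 15.82
tool_pos: [0.5111, -0.3286, 0.0882]
ee_rot: [-1.572, 0.0, 1.412]
wrist_force: [-2.7, 2.0, 2.1]
width: 0.0557
```

Contact. Release, lift, and look from above.

```bash
python3 -m creep '[{"slide":[0,-0.5,0],"roll":0,"grip":0.4},{"slide":[0,-0.5,0],"roll":0,"grip":0.3},{"slide":[0,-0.5,0],"roll":0,"grip":0.2},{"slide":[0,-0.5,0],"roll":0,"grip":0},{"slide":[0,-0.5,0],"roll":0,"grip":0},{"slide":[0,-0.5,0],"roll":0,"grip":0}]';python3 -m creep '[{"slide":[0,-15,0],"roll":0,"grip":0},{"slide":[0,-35,0],"roll":0,"grip":0},{"slide":[0,-60,0],"roll":0,"grip":0},{"slide":[0,-85,0],"roll":0,"grip":0},{"slide":[0,-105,0],"roll":0,"grip":0},{"slide":[0,-112,0],"roll":0,"grip":0},{"slide":[0,-112,0],"roll":0,"grip":0}]';python3 go.py .6394 .0225 .2
python3 - <<'E'
from h import *
for n in ['top','scene']: cv2.imwrite(f'pics/{n}2.png',snapshot(n)[:,:,::-1])
E
```

```text
time: 16.32
tool_pos: [0.511, -0.3287, 0.0874]
ee_rot: [-1.571, 0.0, 1.412]
wrist_force: [1.3, 0.2, 0.5]
width: 0.086
time: 16.9
tool_pos: [0.5119, -0.3294, 0.2022]
ee_rot: [-1.575, 0.003, 1.412]
wrist_force: [0.7, -0.5, 0.4]
width: 0.0939
t 16.9 tcp [ 0.5119 -0.3294  0.2022] yaw 80.9 w 0.0939 F [ 0.7 -0.5  0.4]
slide [367.6   1.6 -70.2] roll -0.0
```

View pics/top2.png

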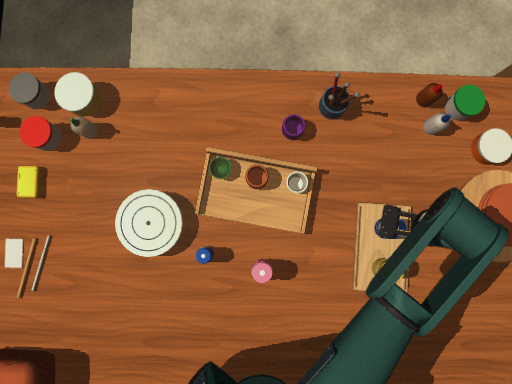

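View pics/scene2.png

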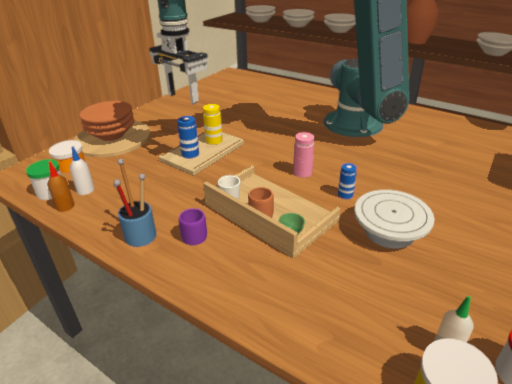

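Both jars stand upright on the board (scene: blue (188,138), yellow (212,125)), and the pot, cup and bowl are undisturbed. Now go above the pot.

```bash
python3 -m creep '[{"slide":[10,0,-2],"roll":0,"grip":0},{"slide":[30,0,-6],"roll":0,"grip":0},{"slide":[55,0,-10],"roll":0,"grip":0},{"slide":[80,0,-15],"roll":0,"grip":0},{"slide":[106,0,-20],"roll":0,"grip":0},{"slide":[132,0,-25],"roll":0,"grip":0},{"slide":[158,0,-30],"roll":0,"grip":0},{"slide":[184,0,-35],"roll":0,"grip":0},{"slide":[210,0,-40],"roll":0,"grip":0},{"slide":[236,0,-45],"roll":0,"grip":0},{"slide":[262,0,-50],"roll":0,"grip":0},{"slide":[288,0,-55],"roll":0,"grip":0},{"slide":[314,0,-60],"roll":0,"grip":0},{"slide":[338,0,-65],"roll":0,"grip":0},{"slide":[356,0,-68],"roll":0,"grip":0},{"slide":[367,1,-70],"roll":0,"grip":0.12},{"slide":[367,1,-70],"roll":0,"grip":0.12},{"slide":[367,1,-70],"roll":0,"grip":0.12},{"slide":[367,1,-70],"roll":0,"grip":0.12}]'
python3 - <<'E'
from h import *
ci=camera_info('wrist');im=snapshot('wrist');cv2.imwrite('pics/w3.png',im[:,:,::-1])
print(proj(ci,[(.6394,.0225,.08),(.6276,-.0845,.07),(.664,.1209,.055)]))
E
python3 go.py .6394 .0225 .1
```

```text
time: 18.58
tool_pos: [0.6375, 0.0219, 0.1978]
ee_rot: [-1.569, 0.001, 1.411]
wrist_force: [0.1, -0.1, -0.0]
width: 0.083
[[261.64542443 187.33011596]
 [164.03906628 190.08866727]
 [349.11110875 189.54368567]]
t 18.63 tcp [0.6377 0.0216 0.1982] yaw 80.82 w 0.0826 F [ 0.9 -0.3 -0.2]
slide [ 1.2 98.2 -1.6] roll -0.08
```

View pics/w3.png

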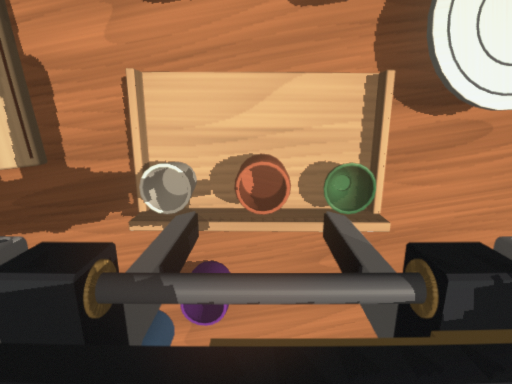

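```bash
python3 -m creep '[{"slide":[1,15,-1],"roll":0,"grip":0.12},{"slide":[1,35,-2],"roll":0,"grip":0.12},{"slide":[1,55,-2],"roll":0,"grip":0.12},{"slide":[1,75,-2],"roll":0,"grip":0.12},{"slide":[1,90,-2],"roll":0,"grip":0.12},{"slide":[1,98,-2],"roll":0,"grip":0.12},{"slide":[1,98,-2],"roll":0,"grip":0.12},{"slide":[1,98,-2],"roll":0,"grip":0.12}]'
python3 go.py .6394 .0225 .038
```

```text
time: 19.3
tool_pos: [0.6402, 0.0226, 0.1008]
ee_rot: [-1.571, 0.0, 1.411]
wrist_force: [-1.3, -0.9, 0.8]
width: 0.0828
t 19.3 tcp [0.6402 0.0226 0.1008] yaw 80.84 w 0.0828 F [-1.3 -0.9  0.8]
slide [-0.3 62.8  0.7] roll -0.06
```

```bash
python3 -m creep '[{"slide":[0,8,0],"roll":0,"grip":0.12},{"slide":[0,20,0],"roll":0,"grip":0.12},{"slide":[0,32,0],"roll":0,"grip":0.12},{"slide":[0,44,0],"roll":0,"grip":0.12},{"slide":[0,55,0],"roll":0,"grip":0.12},{"slide":[0,62,0],"roll":0,"grip":0.12},{"slide":[0,62,0],"roll":0,"grip":0.12},{"slide":[0,62,0],"roll":0,"grip":0.12}]'
python3 go.py .6394 .0225 .038
python3 -m creep '[{"slide":[0,0,0],"roll":0,"grip":0.2},{"slide":[0,0,0],"roll":0,"grip":0.25},{"slide":[0,0,0],"roll":0,"grip":0.3},{"slide":[0,0,0],"roll":0,"grip":0.5},{"slide":[0,0,0],"roll":0,"grip":1},{"slide":[0,0,0],"roll":0,"grip":1},{"slide":[0,0,0],"roll":0,"grip":1},{"slide":[0,0,0],"roll":0,"grip":1},{"slide":[0,0,0],"roll":0,"grip":1}]'; python3 go.py .6394 .0225 .038
```

```text
time: 19.97
tool_pos: [0.6397, 0.0235, 0.0375]
ee_rot: [-1.569, 0.0, 1.412]
wrist_force: [0.4, -0.3, 0.1]
width: 0.0826
t 19.97 tcp [0.6397 0.0235 0.0375] yaw 80.9 w 0.0826 F [ 0.4 -0.3  0.1]
slide [-1.1 -0.5  0.2] roll 0.0
time: 20.72
tool_pos: [0.6407, 0.0234, 0.0393]
ee_rot: [-1.572, -0.0, 1.412]
wrist_force: [-0.2, -0.8, 3.8]
width: 0.0619
t 20.72 tcp [0.6407 0.0234 0.0393] yaw 80.89 w 0.0619 F [-0.2 -0.8  3.8]
slide [-1.1  1.3  1.2] roll -0.01
```

Width is 61.9 mm, so the pot is held. Lift and carry to the wheel.

```bash
python3 -m creep '[{"slide":[0,-6,0],"roll":0,"grip":1},{"slide":[0,-18,0],"roll":0,"grip":1},{"slide":[0,-34,0],"roll":0,"grip":1},{"slide":[0,-54,0],"roll":0,"grip":1},{"slide":[0,-74,0],"roll":0,"grip":1},{"slide":[0,-94,0],"roll":0,"grip":1},{"slide":[0,-114,0],"roll":0,"grip":1},{"slide":[0,-130,0],"roll":0,"grip":1},{"slide":[0,-138,0],"roll":0,"grip":1},{"slide":[0,-138,0],"roll":0,"grip":1},{"slide":[0,-138,0],"roll":0,"grip":1}]'; python3 go.py .5135 .3075 .175
```

```text
time: 21.63
tool_pos: [0.64, 0.0234, 0.1762]
ee_rot: [-1.57, -0.0, 1.412]
wrist_force: [0.9, -0.1, -1.6]
width: 0.0621
t 21.63 tcp [0.64   0.0234 0.1762] yaw 80.9 w 0.0621 F [ 0.9 -0.1 -1.6]
slide [260.5   1.3 169.8] roll 0.0
```

```bash
python3 -m creep '[{"slide":[7,0,4],"roll":0,"grip":1},{"slide":[20,0,13],"roll":0,"grip":1},{"slide":[40,0,26],"roll":0,"grip":1},{"slide":[60,0,39],"roll":0,"grip":1},{"slide":[80,0,52],"roll":0,"grip":1},{"slide":[100,0,65],"roll":0,"grip":1},{"slide":[120,0,78],"roll":0,"grip":1},{"slide":[140,0,91],"roll":0,"grip":1},{"slide":[160,0,104],"roll":0,"grip":1},{"slide":[180,0,117],"roll":0,"grip":1},{"slide":[200,0,130],"roll":0,"grip":1},{"slide":[220,0,143],"roll":0,"grip":1},{"slide":[240,0,156],"roll":0,"grip":1},{"slide":[254,0,166],"roll":0,"grip":1},{"slide":[260,1,170],"roll":0,"grip":1},{"slide":[260,1,170],"roll":0,"grip":1},{"slide":[260,1,170],"roll":0,"grip":1}]'; python3 - <<'E'
from h import *
ci=camera_info('wrist');im=snapshot('wrist');cv2.imwrite('pics/w4.png',im[:,:,::-1])
print(proj(ci,[(.5128,.3075,.06)]))
E
python3 go.py .5135 .3075 .0843
```

```text
time: 23.05
tool_pos: [0.5127, 0.307, 0.1747]
ee_rot: [-1.57, 0.001, 1.413]
wrist_force: [-0.1, 0.1, -1.8]
width: 0.0622
[[261.38520217 186.38599379]]
t 23.1 tcp [0.5132 0.3065 0.1749] yaw 80.89 w 0.0618 F [-0.1  0.2 -0.8]
slide [ 1.2 90.6 -0.2] roll -0.01
```

View pics/w4.png

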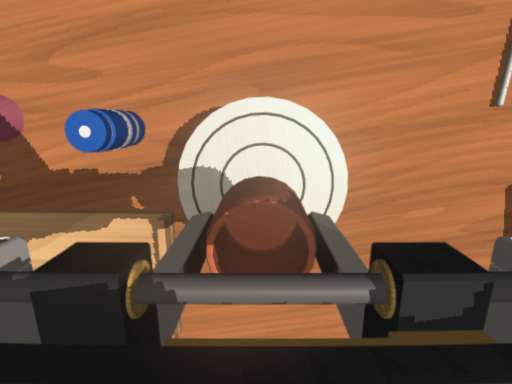

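The wheel's rings centre on column about 262.5 against 261.4 predicted, so add 1 mm in tool x. The pot hangs upright in the jaws.

```bash
python3 -m creep '[{"slide":[1,10,0],"roll":0,"grip":1},{"slide":[2,25,0],"roll":0,"grip":1},{"slide":[2,42,0],"roll":0,"grip":1},{"slide":[2,59,0],"roll":0,"grip":1},{"slide":[2,72,0],"roll":0,"grip":1},{"slide":[2,80,0],"roll":0,"grip":1},{"slide":[2,84,0],"roll":0,"grip":1},{"slide":[2,86,0],"roll":0,"grip":1},{"slide":[2,86,0],"roll":0,"grip":1},{"slide":[2,86,0],"roll":0,"grip":1}]'; python3 -m creep '[{"slide":[0,1,0],"roll":0,"grip":1},{"slide":[0,2,0],"roll":0,"grip":1},{"slide":[0,3,0],"roll":0,"grip":1},{"slide":[0,3,0],"roll":0,"grip":1}]'; python3 go.py .5135 .3085 .0843
```

```text
time: 23.93
tool_pos: [0.5144, 0.3092, 0.0905]
ee_rot: [-1.572, -0.001, 1.412]
wrist_force: [-0.1, 0.5, -1.5]
width: 0.0619
time: 24.27
tool_pos: [0.5138, 0.309, 0.0866]
ee_rot: [-1.571, -0.0, 1.412]
wrist_force: [-1.0, -0.6, -3.1]
width: 0.0624
t 24.27 tcp [0.5138 0.309  0.0866] yaw 80.9 w 0.0624 F [-1.  -0.6 -3.1]
slide [-0.6  2.3  0.2] roll 0.0
```

```bash
python3 -m creep '[{"slide":[0,0.5,0],"roll":0,"grip":1},{"slide":[0,1,0],"roll":0,"grip":1},{"slide":[0,1,0],"roll":0,"grip":1}]';python3 -m creep '[{"slide":[0,0.5,0],"roll":0,"grip":1},{"slide":[0,1,0],"roll":0,"grip":1},{"slide":[0,1,0],"roll":0,"grip":1}]';python3 -m creep '[{"slide":[0,0.5,0],"roll":0,"grip":1},{"slide":[0,1,0],"roll":0,"grip":1},{"slide":[0,1,0],"roll":0,"grip":1}]'
```

```text
time: 24.52
tool_pos: [0.5137, 0.309, 0.0854]
ee_rot: [-1.571, 0.0, 1.412]
wrist_force: [-0.6, -0.6, -2.9]
width: 0.0621
time: 24.77
tool_pos: [0.5137, 0.309, 0.0844]
ee_rot: [-1.571, -0.0, 1.412]
wrist_force: [0.2, 0.0, -2.4]
width: 0.0622
time: 25.02
tool_pos: [0.5138, 0.309, 0.0843]
ee_rot: [-1.571, -0.0, 1.412]
wrist_force: [-1.4, -1.2, 2.4]
width: 0.0621
```

Contact at exactly the expected height. Release and lift.

```bash
python3 -m creep '[{"slide":[0,-0.5,0],"roll":0,"grip":0.3},{"slide":[0,-0.5,0],"roll":0,"grip":0.25},{"slide":[0,-0.5,0],"roll":0,"grip":0.15},{"slide":[0,-0.5,0],"roll":0,"grip":0},{"slide":[0,-0.5,0],"roll":0,"grip":0},{"slide":[0,-0.5,0],"roll":0,"grip":0},{"slide":[0,-0.5,0],"roll":0,"grip":0}]';python3 -m creep '[{"slide":[0,-15,0],"roll":0,"grip":0},{"slide":[0,-35,0],"roll":0,"grip":0},{"slide":[0,-60,0],"roll":0,"grip":0},{"slide":[0,-85,0],"roll":0,"grip":0},{"slide":[0,-108,0],"roll":0,"grip":0},{"slide":[0,-117,0],"roll":0,"grip":0},{"slide":[0,-117,0],"roll":0,"grip":0}]'
python3 - <<'E'
from h import *
for n in ['scene','wrist']: cv2.imwrite(f'pics/{n}5.png',snapshot(n)[:,:,::-1])
E
python3 go.py .5111 -.3286 .2
```

```text
time: 25.6
tool_pos: [0.5138, 0.309, 0.084]
ee_rot: [-1.571, -0.0, 1.412]
wrist_force: [-0.2, 0.1, -0.3]
width: 0.094
time: 26.18
tool_pos: [0.5151, 0.3097, 0.2044]
ee_rot: [-1.576, -0.004, 1.412]
wrist_force: [-0.0, 0.5, -0.8]
width: 0.0937
t 26.28 tcp [0.5135 0.3089 0.2   ] yaw 80.9 w 0.0938 F [ 0.1 -0.8 -0.4]
slide [-6.298e+02  3.000e-01 -9.850e+01] roll -0.0
```

View pics/wrist5.png

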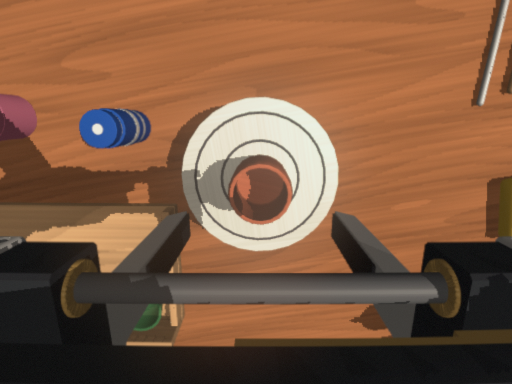

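View pics/scene5.png

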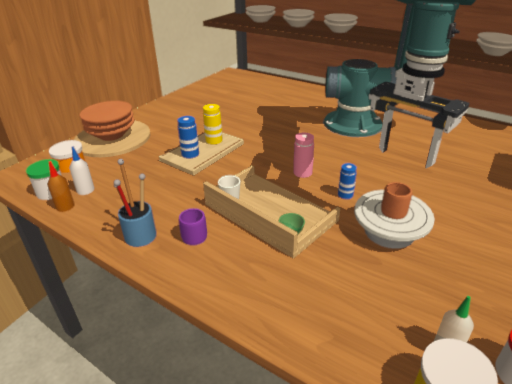

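The pot stands upright on the wheel; its rim at (261,190) is concentric with the rings. Now fetch the blue jar.

```bash
python3 -m creep '[{"slide":[-15,0,-2],"roll":0,"grip":0},{"slide":[-45,0,-7],"roll":0,"grip":0},{"slide":[-80,0,-12],"roll":0,"grip":0},{"slide":[-116,0,-18],"roll":0,"grip":0},{"slide":[-152,0,-24],"roll":0,"grip":0},{"slide":[-188,0,-29],"roll":0,"grip":0},{"slide":[-224,0,-35],"roll":0,"grip":0},{"slide":[-260,0,-41],"roll":0,"grip":0},{"slide":[-296,0,-46],"roll":0,"grip":0},{"slide":[-332,0,-52],"roll":0,"grip":0},{"slide":[-368,0,-57],"roll":0,"grip":0},{"slide":[-404,0,-63],"roll":0,"grip":0},{"slide":[-440,0,-69],"roll":0,"grip":0},{"slide":[-476,0,-74],"roll":0,"grip":0},{"slide":[-512,0,-80],"roll":0,"grip":0},{"slide":[-548,0,-86],"roll":0,"grip":0},{"slide":[-582,0,-91],"roll":0,"grip":0},{"slide":[-608,0,-95],"roll":0,"grip":0},{"slide":[-624,0,-98],"roll":0,"grip":0},{"slide":[-630,0,-98],"roll":0,"grip":0}]'
python3 -m creep '[{"slide":[0,0,0],"roll":0,"grip":0},{"slide":[0,0,0],"roll":0,"grip":0}]'
python3 - <<'E'
from h import *
ci=camera_info('wrist');im=snapshot('wrist');cv2.imwrite('pics/w6.png',im[:,:,::-1])
print(proj(ci,[(.5111,-.3286,.138),(.4015,-.3232,.138)]))
t=snapshot('top');cv2.imwrite('pics/top6.png',t[:,:,::-1])
c=camera_info('top');print(proj(c,[(.5128,.3085,.125)]))
cv2.imwrite('pics/c6.png',cv2.resize(t[183:263,109:189,::-1],None,fx=6,fy=6))
E
python3 go.py .5111 -.3286 .088
```

```text
time: 27.95
tool_pos: [0.5092, -0.3308, 0.1984]
ee_rot: [-1.567, -0.001, 1.409]
wrist_force: [0.3, -0.3, -0.4]
width: 0.0938
time: 28.12
tool_pos: [0.5105, -0.3276, 0.2002]
ee_rot: [-1.57, -0.002, 1.412]
wrist_force: [-0.5, -0.0, 0.9]
width: 0.0937
[[259.63179658 200.81090811]
 [244.17561902  67.35208286]]
[[142.25875295 222.30755452]]
t 28.22 tcp [ 0.5111 -0.327   0.2011] yaw 81.0 w 0.0941 F [-0.4 -0.   0.3]
slide [ -1.7 113.1  -0.3] roll 0.1
```

View pics/w6.png

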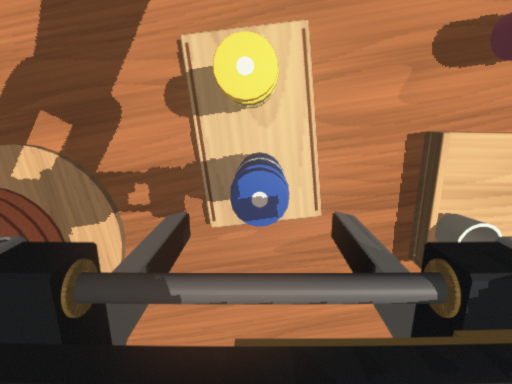

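View pics/c6.png

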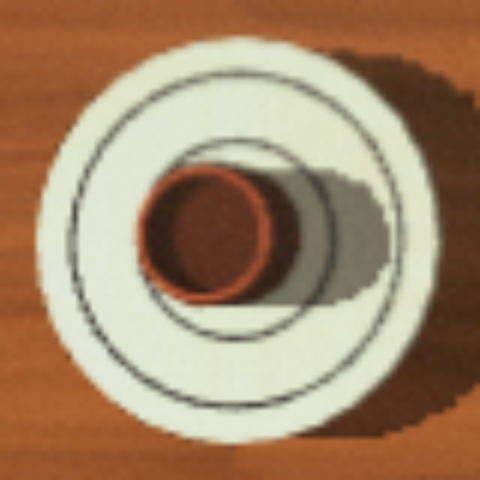

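The pot's rim centre is at (142.8,221.6) in the top view against (142.3,222.3) for a perfectly centred pot, under 2 mm off. The blue lid dot is at (260,200), as expected. Pick up blue.

```bash
python3 -m creep '[{"slide":[-1,15,0],"roll":0,"grip":0},{"slide":[-1,35,0],"roll":0,"grip":0},{"slide":[-1,55,0],"roll":0,"grip":0},{"slide":[-1,75,0],"roll":0,"grip":0},{"slide":[-1,95,0],"roll":0,"grip":0},{"slide":[-1,107,0],"roll":0,"grip":0},{"slide":[-1,112,0],"roll":0,"grip":0},{"slide":[-1,112,0],"roll":0,"grip":0},{"slide":[-1,112,0],"roll":0,"grip":0}]'; python3 go.py .5111 -.3286 .088
python3 -m creep '[{"slide":[0,0,0],"roll":0,"grip":0.2},{"slide":[0,0,0],"roll":0,"grip":0.3},{"slide":[0,0,0],"roll":0,"grip":0.4},{"slide":[0,0,0],"roll":0,"grip":0.6},{"slide":[0,0,0],"roll":0,"grip":1},{"slide":[0,0,0],"roll":0,"grip":1},{"slide":[0,0,0],"roll":0,"grip":1},{"slide":[0,0,0],"roll":0,"grip":1},{"slide":[0,0,0],"roll":0,"grip":1}]'; python3 go.py .5111 -.3286 .088
python3 -m creep '[{"slide":[0,-8,0],"roll":0,"grip":1},{"slide":[0,-20,0],"roll":0,"grip":1},{"slide":[0,-40,0],"roll":0,"grip":1},{"slide":[0,-60,0],"roll":0,"grip":1},{"slide":[0,-80,0],"roll":0,"grip":1},{"slide":[0,-98,0],"roll":0,"grip":1},{"slide":[0,-112,0],"roll":0,"grip":1},{"slide":[0,-116,0],"roll":0,"grip":1},{"slide":[0,-116,0],"roll":0,"grip":1}]'; python3 go.py .5927 .0895 .2
```

```text
time: 28.97
tool_pos: [0.5113, -0.3294, 0.0899]
ee_rot: [-1.572, 0.001, 1.413]
wrist_force: [-0.1, -0.5, 0.9]
width: 0.0937
t 28.97 tcp [ 0.5113 -0.3294  0.0899] yaw 80.94 w 0.0937 F [-0.1 -0.5  0.9]
slide [0.7 1.9 0.3] roll 0.04
time: 29.72
tool_pos: [0.5109, -0.3292, 0.0891]
ee_rot: [-1.571, -0.001, 1.412]
wrist_force: [0.7, 1.7, 1.0]
width: 0.0558
t 29.72 tcp [ 0.5109 -0.3292  0.0891] yaw 80.91 w 0.0558 F [0.7 1.7 1. ]
slide [ 0.6  1.1 -0.1] roll 0.01
time: 30.47
tool_pos: [0.5112, -0.3302, 0.2068]
ee_rot: [-1.573, 0.002, 1.412]
wrist_force: [-0.7, -0.0, -4.8]
width: 0.0555
t 30.47 tcp [ 0.5112 -0.3302  0.2068] yaw 80.88 w 0.0555 F [-0.7 -0.  -4.8]
slide [427.3   6.1 -14. ] roll -0.02
```

```bash
python3 -m creep '[{"slide":[8,0,0],"roll":0,"grip":1},{"slide":[24,0,-1],"roll":0,"grip":1},{"slide":[50,0,-2],"roll":0,"grip":1},{"slide":[77,0,-3],"roll":0,"grip":1},{"slide":[104,0,-4],"roll":0,"grip":1},{"slide":[131,0,-5],"roll":0,"grip":1},{"slide":[158,0,-6],"roll":0,"grip":1},{"slide":[185,0,-7],"roll":0,"grip":1},{"slide":[212,0,-8],"roll":0,"grip":1},{"slide":[239,0,-9],"roll":0,"grip":1},{"slide":[266,0,-10],"roll":0,"grip":1},{"slide":[293,0,-11],"roll":0,"grip":1},{"slide":[320,0,-12],"roll":0,"grip":1},{"slide":[347,0,-13],"roll":0,"grip":1},{"slide":[374,0,-14],"roll":0,"grip":1},{"slide":[400,0,-14],"roll":0,"grip":1},{"slide":[419,0,-14],"roll":0,"grip":1},{"slide":[427,0,-14],"roll":0,"grip":1},{"slide":[427,0,-14],"roll":0,"grip":1},{"slide":[427,0,-14],"roll":0,"grip":1}]'; python3 go.py .593 .0896 .1
```

```text
time: 32.13
tool_pos: [0.5913, 0.09, 0.204]
ee_rot: [-1.569, 0.001, 1.413]
wrist_force: [0.7, -0.5, -5.3]
width: 0.0558
t 32.13 tcp [0.5913 0.09   0.204 ] yaw 80.96 w 0.0558 F [ 0.7 -0.5 -5.3]
slide [ -0. 104.  -2.] roll 0.06
```

```bash
python3 -m creep '[{"slide":[0,15,0],"roll":0,"grip":1},{"slide":[0,35,-1],"roll":0,"grip":1},{"slide":[0,55,-1],"roll":0,"grip":1},{"slide":[0,75,-1],"roll":0,"grip":1},{"slide":[0,90,-1],"roll":0,"grip":1},{"slide":[0,100,-1],"roll":0,"grip":1},{"slide":[0,106,-1],"roll":0,"grip":1},{"slide":[0,110,-1],"roll":0,"grip":1},{"slide":[0,110,-1],"roll":0,"grip":1},{"slide":[0,110,-1],"roll":0,"grip":1}]'; python3 go.py .593 .0896 .087
```

```text
time: 32.97
tool_pos: [0.5936, 0.0894, 0.096]
ee_rot: [-1.572, -0.0, 1.412]
wrist_force: [-0.6, -0.3, -5.4]
width: 0.0555
t 32.97 tcp [0.5936 0.0894 0.096 ] yaw 80.88 w 0.0555 F [-0.6 -0.3 -5.4]
slide [0.  9.  0.7] roll -0.02
```

```bash
python3 -m creep '[{"slide":[0,2,0],"roll":0,"grip":1},{"slide":[0,4,0],"roll":0,"grip":1},{"slide":[0,6,0],"roll":0,"grip":1},{"slide":[0,7,0],"roll":0,"grip":1},{"slide":[0,7,0],"roll":0,"grip":1}]';python3 -m creep '[{"slide":[0,0.5,0],"roll":0,"grip":1},{"slide":[0,1,0],"roll":0,"grip":1},{"slide":[0,1,0],"roll":0,"grip":1}]';python3 -m creep '[{"slide":[0,0.5,0],"roll":0,"grip":1},{"slide":[0,1,0],"roll":0,"grip":1},{"slide":[0,1,0],"roll":0,"grip":1}]'
```

```text
time: 33.38
tool_pos: [0.5929, 0.0898, 0.0876]
ee_rot: [-1.57, 0.0, 1.412]
wrist_force: [-0.1, 0.3, -5.2]
width: 0.0556
time: 33.63
tool_pos: [0.5931, 0.0897, 0.0869]
ee_rot: [-1.571, -0.0, 1.412]
wrist_force: [-0.5, 0.6, -4.2]
width: 0.0556
time: 33.88
tool_pos: [0.5932, 0.0897, 0.0862]
ee_rot: [-1.571, -0.0, 1.412]
wrist_force: [0.5, -0.0, -3.8]
width: 0.0555
```

```bash
python3 -m creep '[{"slide":[0,0.5,0],"roll":0,"grip":1},{"slide":[0,1,0],"roll":0,"grip":1},{"slide":[0,1,0],"roll":0,"grip":1}]';python3 -m creep '[{"slide":[0,0.5,0],"roll":0,"grip":1},{"slide":[0,0.5,0],"roll":0,"grip":1},{"slide":[0,0.5,0],"roll":0,"grip":1}]'
```

```text
time: 34.13
tool_pos: [0.5934, 0.0897, 0.0862]
ee_rot: [-1.572, -0.0, 1.412]
wrist_force: [-1.4, 0.8, 1.5]
width: 0.0557
time: 34.38
tool_pos: [0.5935, 0.0897, 0.0861]
ee_rot: [-1.573, -0.0, 1.412]
wrist_force: [-2.5, -0.3, 5.5]
width: 0.0556
```

```bash
python3 -m creep '[{"slide":[0,-1,0],"roll":0,"grip":0.4},{"slide":[0,-1,0],"roll":0,"grip":0.3},{"slide":[0,-1,0],"roll":0,"grip":0.2},{"slide":[0,-1,0],"roll":0,"grip":0},{"slide":[0,-1,0],"roll":0,"grip":0},{"slide":[0,-1,0],"roll":0,"grip":0}]';python3 -m creep '[{"slide":[0,-15,0],"roll":0,"grip":0},{"slide":[0,-35,0],"roll":0,"grip":0},{"slide":[0,-60,0],"roll":0,"grip":0},{"slide":[0,-85,0],"roll":0,"grip":0},{"slide":[0,-107,0],"roll":0,"grip":0},{"slide":[0,-116,0],"roll":0,"grip":0},{"slide":[0,-116,0],"roll":0,"grip":0}]';python3 go.py .4015 -.3233 .203
```

```text
time: 34.88
tool_pos: [0.5931, 0.0896, 0.0852]
ee_rot: [-1.571, -0.0, 1.412]
wrist_force: [-0.2, -0.5, 0.8]
width: 0.0862
time: 35.47
tool_pos: [0.5946, 0.0897, 0.2047]
ee_rot: [-1.577, -0.001, 1.412]
wrist_force: [0.8, -0.1, 0.2]
width: 0.094
t 35.47 tcp [0.5946 0.0897 0.2047] yaw 80.9 w 0.094 F [ 0.8 -0.1  0.2]
slide [-4.384e+02  3.000e-01  1.253e+02] roll -0.0
```

```bash
python3 -m creep '[{"slide":[-12,0,3],"roll":0,"grip":0},{"slide":[-36,0,10],"roll":0,"grip":0},{"slide":[-66,0,18],"roll":0,"grip":0},{"slide":[-98,0,27],"roll":0,"grip":0},{"slide":[-130,0,36],"roll":0,"grip":0},{"slide":[-162,0,45],"roll":0,"grip":0},{"slide":[-194,0,54],"roll":0,"grip":0},{"slide":[-226,0,63],"roll":0,"grip":0},{"slide":[-258,0,72],"roll":0,"grip":0},{"slide":[-290,0,81],"roll":0,"grip":0},{"slide":[-322,0,90],"roll":0,"grip":0},{"slide":[-354,0,99],"roll":0,"grip":0},{"slide":[-386,0,108],"roll":0,"grip":0},{"slide":[-414,0,117],"roll":0,"grip":0},{"slide":[-430,0,122],"roll":0,"grip":0},{"slide":[-438,0,124],"roll":0,"grip":0},{"slide":[-438,0,124],"roll":0,"grip":0},{"slide":[-438,0,124],"roll":0,"grip":0},{"slide":[-438,0,124],"roll":0,"grip":0}]'
python3 - <<'E'
from h import *
ci=camera_info('wrist');im=snapshot('wrist');cv2.imwrite('pics/w7.png',im[:,:,::-1])
print(proj(ci,[(.4015,-.3232,.138)]))
t=snapshot('top');cv2.imwrite('pics/top7.png',t[:,:,::-1])
cv2.imwrite('pics/c7.png',np.hstack([cv2.resize(im[:,:,::-1][100:250,180:340],None,fx=2.5,fy=2.5),cv2.resize(t[150:225,200:280,::-1],None,fx=5,fy=5)]))
E
python3 go.py .4015 -.3233 .088
```

```text
time: 37.05
tool_pos: [0.4015, -0.3221, 0.2007]
ee_rot: [-1.57, -0.001, 1.413]
wrist_force: [-0.6, 1.0, 0.7]
width: 0.0937
[[259.4754097  200.10773555]]
t 37.15 tcp [ 0.4019 -0.3221  0.2013] yaw 81.01 w 0.0941 F [-0.7 -0.2 -0.3]
slide [ -1.3 113.3   0.2] roll 0.11
```

View pics/c7.png

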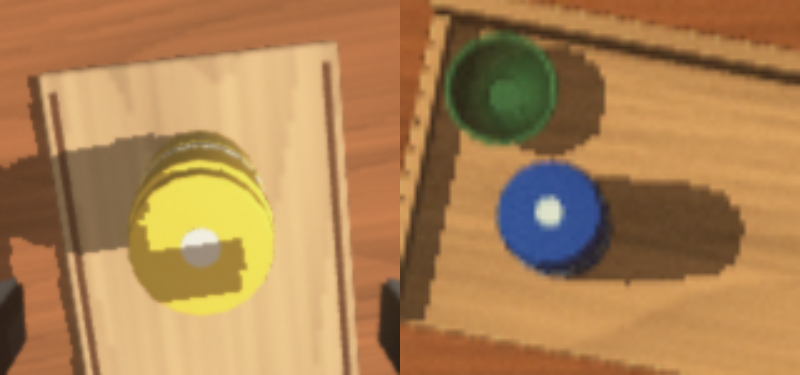

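The blue jar is back: lid dot (229.5,192.3) now against (229.5,192.0) at the start. The yellow lid dot is at (260,199), as predicted. Pick up yellow.

```bash
python3 -m creep '[{"slide":[-1,15,0],"roll":0,"grip":0},{"slide":[-1,35,0],"roll":0,"grip":0},{"slide":[-1,55,0],"roll":0,"grip":0},{"slide":[-1,75,0],"roll":0,"grip":0},{"slide":[-1,95,0],"roll":0,"grip":0},{"slide":[-1,107,0],"roll":0,"grip":0},{"slide":[-1,112,0],"roll":0,"grip":0},{"slide":[-1,112,0],"roll":0,"grip":0},{"slide":[-1,112,0],"roll":0,"grip":0}]'; python3 go.py .4015 -.3233 .088
python3 -m creep '[{"slide":[0,0,0],"roll":0,"grip":0.2},{"slide":[0,0,0],"roll":0,"grip":0.3},{"slide":[0,0,0],"roll":0,"grip":0.4},{"slide":[0,0,0],"roll":0,"grip":0.6},{"slide":[0,0,0],"roll":0,"grip":1},{"slide":[0,0,0],"roll":0,"grip":1},{"slide":[0,0,0],"roll":0,"grip":1},{"slide":[0,0,0],"roll":0,"grip":1},{"slide":[0,0,0],"roll":0,"grip":1}]'; python3 go.py .4015 -.3233 .088
python3 -m creep '[{"slide":[0,-8,0],"roll":0,"grip":1},{"slide":[0,-20,0],"roll":0,"grip":1},{"slide":[0,-40,0],"roll":0,"grip":1},{"slide":[0,-60,0],"roll":0,"grip":1},{"slide":[0,-80,0],"roll":0,"grip":1},{"slide":[0,-98,0],"roll":0,"grip":1},{"slide":[0,-112,0],"roll":0,"grip":1},{"slide":[0,-116,0],"roll":0,"grip":1},{"slide":[0,-116,0],"roll":0,"grip":1}]'; python3 go.py .5716 -.0317 .2
```

```text
time: 37.9
tool_pos: [0.4018, -0.3242, 0.0903]
ee_rot: [-1.572, 0.001, 1.413]
wrist_force: [1.1, 0.3, 0.6]
width: 0.094
t 37.9 tcp [ 0.4018 -0.3242  0.0903] yaw 80.93 w 0.094 F [1.1 0.3 0.6]
slide [0.9 2.3 0.4] roll 0.03
time: 38.65
tool_pos: [0.4014, -0.3236, 0.0897]
ee_rot: [-1.571, -0.001, 1.412]
wrist_force: [0.5, 3.3, 2.8]
width: 0.0555
t 38.65 tcp [ 0.4014 -0.3236  0.0897] yaw 80.91 w 0.0555 F [0.5 3.3 2.8]
slide [ 0.3  1.7 -0. ] roll 0.01
time: 39.4
tool_pos: [0.4016, -0.325, 0.2071]
ee_rot: [-1.573, 0.002, 1.412]
wrist_force: [-0.2, -0.4, -5.1]
width: 0.0555
t 39.4 tcp [ 0.4016 -0.325   0.2071] yaw 80.88 w 0.0555 F [-0.2 -0.4 -5.1]
slide [ 316.5    6.7 -121.4] roll -0.02
```

```bash
python3 -m creep '[{"slide":[8,0,-3],"roll":0,"grip":1},{"slide":[24,0,-9],"roll":0,"grip":1},{"slide":[48,0,-18],"roll":0,"grip":1},{"slide":[72,0,-28],"roll":0,"grip":1},{"slide":[96,0,-37],"roll":0,"grip":1},{"slide":[120,0,-46],"roll":0,"grip":1},{"slide":[144,0,-55],"roll":0,"grip":1},{"slide":[168,0,-64],"roll":0,"grip":1},{"slide":[192,0,-74],"roll":0,"grip":1},{"slide":[216,0,-83],"roll":0,"grip":1},{"slide":[240,0,-92],"roll":0,"grip":1},{"slide":[264,0,-101],"roll":0,"grip":1},{"slide":[288,0,-110],"roll":0,"grip":1},{"slide":[307,0,-118],"roll":0,"grip":1},{"slide":[316,0,-121],"roll":0,"grip":1},{"slide":[316,0,-121],"roll":0,"grip":1},{"slide":[316,0,-121],"roll":0,"grip":1},{"slide":[316,0,-121],"roll":0,"grip":1}]'; python3 go.py .5716 -.0317 .098
```

```text
time: 40.9
tool_pos: [0.5699, -0.0322, 0.2048]
ee_rot: [-1.569, 0.001, 1.411]
wrist_force: [1.4, -0.8, -4.1]
width: 0.0556
t 40.9 tcp [ 0.5699 -0.0322  0.2048] yaw 80.84 w 0.0556 F [ 1.4 -0.8 -4.1]
slide [  0.9 106.8  -1.8] roll -0.06
```

```bash
python3 -m creep '[{"slide":[1,15,0],"roll":0,"grip":1},{"slide":[1,35,-1],"roll":0,"grip":1},{"slide":[1,55,-1],"roll":0,"grip":1},{"slide":[1,75,-1],"roll":0,"grip":1},{"slide":[1,90,-1],"roll":0,"grip":1},{"slide":[1,100,-1],"roll":0,"grip":1},{"slide":[1,106,-1],"roll":0,"grip":1},{"slide":[1,110,-1],"roll":0,"grip":1},{"slide":[1,110,-1],"roll":0,"grip":1},{"slide":[1,110,-1],"roll":0,"grip":1}]'; python3 go.py .5716 -.0317 .087
```

```text
time: 41.73
tool_pos: [0.5723, -0.0308, 0.0964]
ee_rot: [-1.572, 0.0, 1.412]
wrist_force: [-0.1, -0.8, -3.6]
width: 0.0554
t 41.73 tcp [ 0.5723 -0.0308  0.0964] yaw 80.88 w 0.0554 F [-0.1 -0.8 -3.6]
slide [-1.   9.4  0.6] roll -0.02
```

```bash
python3 -m creep '[{"slide":[-1,2,0],"roll":0,"grip":1},{"slide":[-1,4,0],"roll":0,"grip":1},{"slide":[-1,6,0],"roll":0,"grip":1},{"slide":[-1,7,0],"roll":0,"grip":1},{"slide":[-1,7,0],"roll":0,"grip":1}]';python3 -m creep '[{"slide":[0,0.5,0],"roll":0,"grip":1},{"slide":[0,1,0],"roll":0,"grip":1},{"slide":[0,1,0],"roll":0,"grip":1}]';python3 -m creep '[{"slide":[0,0.5,0],"roll":0,"grip":1},{"slide":[0,1,0],"roll":0,"grip":1},{"slide":[0,1,0],"roll":0,"grip":1}]';python3 -m creep '[{"slide":[0,0.5,0],"roll":0,"grip":1},{"slide":[0,0.5,0],"roll":0,"grip":1},{"slide":[0,0.5,0],"roll":0,"grip":1}]'
```

```text
time: 42.15
tool_pos: [0.5714, -0.0314, 0.0881]
ee_rot: [-1.57, -0.0, 1.412]
wrist_force: [-0.9, 0.4, -4.4]
width: 0.0556
time: 42.4
tool_pos: [0.5716, -0.0314, 0.0874]
ee_rot: [-1.571, -0.0, 1.412]
wrist_force: [-0.3, -0.3, -4.4]
width: 0.0554
time: 42.65
tool_pos: [0.5718, -0.0315, 0.0867]
ee_rot: [-1.571, -0.0, 1.412]
wrist_force: [1.1, -0.3, -4.2]
width: 0.0556
time: 42.9
tool_pos: [0.5719, -0.0315, 0.0867]
ee_rot: [-1.572, -0.0, 1.412]
wrist_force: [-0.2, 0.4, -1.4]
width: 0.0559
```

```bash
python3 -m creep '[{"slide":[0,0.5,0],"roll":0,"grip":1},{"slide":[0,1,0],"roll":0,"grip":1},{"slide":[0,1,0],"roll":0,"grip":1}]'
python3 -m creep '[{"slide":[0,-0.5,0],"roll":0,"grip":0.4},{"slide":[0,-0.5,0],"roll":0,"grip":0.3},{"slide":[0,-0.5,0],"roll":0,"grip":0.2},{"slide":[0,-0.5,0],"roll":0,"grip":0},{"slide":[0,-0.5,0],"roll":0,"grip":0},{"slide":[0,-0.5,0],"roll":0,"grip":0}]';python3 -m creep '[{"slide":[0,-15,0],"roll":0,"grip":0},{"slide":[0,-35,0],"roll":0,"grip":0},{"slide":[0,-60,0],"roll":0,"grip":0},{"slide":[0,-85,0],"roll":0,"grip":0},{"slide":[0,-107,0],"roll":0,"grip":0},{"slide":[0,-130,0],"roll":0,"grip":0},{"slide":[-20,-140,0],"roll":0,"grip":0},{"slide":[-50,-140,15],"roll":0,"grip":0},{"slide":[-80,-140,30],"roll":0,"grip":0},{"slide":[-110,-140,45],"roll":0,"grip":0},{"slide":[-140,-140,60],"roll":0,"grip":0},{"slide":[-170,-140,75],"roll":0,"grip":0},{"slide":[-200,-140,90],"roll":0,"grip":0},{"slide":[-230,-140,100],"roll":0,"grip":0},{"slide":[-250,-140,100],"roll":0,"grip":0},{"slide":[-250,-140,100],"roll":0,"grip":0},{"slide":[-250,-140,100],"roll":0,"grip":0},{"slide":[-250,-140,100],"roll":0,"grip":0}]'
python3 - <<'E'
from h import *
t=snapshot('top')[:,:,::-1];s=snapshot('scene')[:,:,::-1]
cv2.imwrite('pics/c8.png',cv2.resize(t[140:260,190:330],None,fx=5,fy=5,interpolation=cv2.INTER_CUBIC));cv2.imwrite('pics/s8.png',s);cv2.imwrite('pics/t8.png',t)
E
```

```text
time: 43.15
tool_pos: [0.5721, -0.0315, 0.0866]
ee_rot: [-1.573, -0.0, 1.412]
wrist_force: [-2.3, 0.6, 5.1]
width: 0.0555
time: 43.65
tool_pos: [0.5717, -0.0315, 0.0853]
ee_rot: [-1.571, 0.0, 1.412]
wrist_force: [-0.4, 0.4, 0.3]
width: 0.0862
time: 45.15
tool_pos: [0.4336, -0.2619, 0.2253]
ee_rot: [-1.571, -0.001, 1.412]
wrist_force: [-0.4, 0.6, -0.2]
width: 0.0943
```

View pics/c8.png

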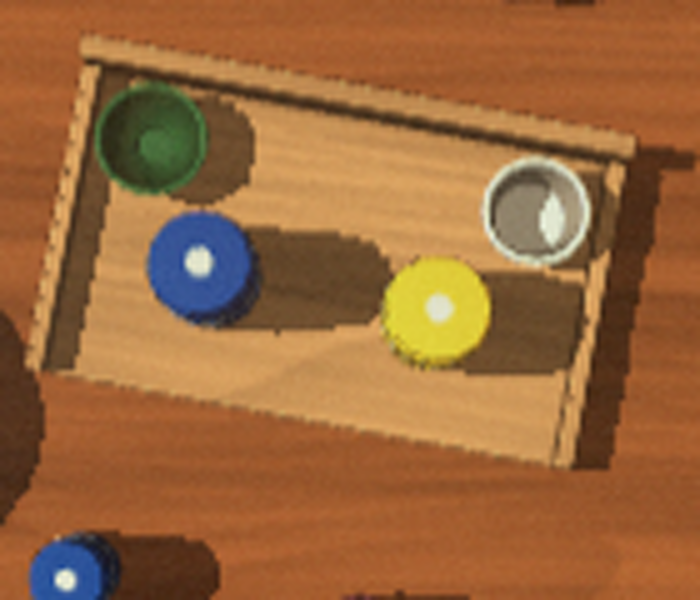

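View pics/s8.png

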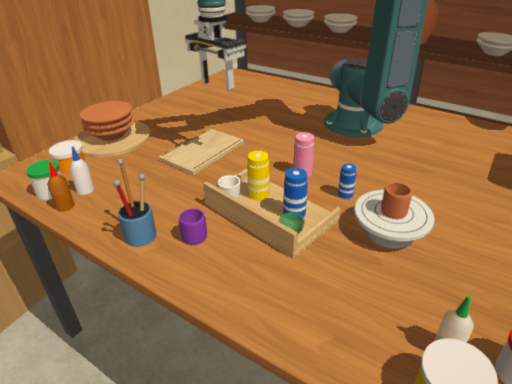

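Blue lid dot is at (199,262) in the crop, the same as at the start. Yellow is at (440,308), was (440,309). Cup and bowl have not moved, the pot is upright on the wheel, and the arm is clear. Handing in.

```bash
python3 -c "
from bench import ticket
print(ticket.close_job())"
```

```text
the job is handed in; nothing more can be done
None
```

The job is done and handed in at about 45 s of the 109 s allowed; the hand-in reported no verdict. I moved the yellow and then the blue jar onto the ware board. I then stood the terracotta pot on the banding wheel and put both jars back in the rack.

- **Pot:** it stands upright on the wheel, its axis less than about 2 mm from the wheel's centre in the top view.
- **Jars:** both lid marks are within a fraction of a pixel of where they were in the first picture, which is about 1 mm.
- **Cup and bowl:** no visible movement.
- **Arm and handling:** the arm is clear of everything, nothing was tipped or dropped, and contact forces at each placing were only a few newtons.

No check failed or disagreed. The largest mismatch was about 1 mm, in the wheel's centre between the top and wrist cameras, and I corrected for it before setting the pot down.

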